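Set a clay test tile on the rest with its hanging hole clear of the end

TASK

Get the fired-clay test tile on the wooden rest ready for its tag: push it flat against the fence and along the ledge until the hanging hole is wholly clear of the open right-hand end, with more than half of the tile still on the wood. Then tip the raised hold-down arm over towards the near side, so that it swings down and its foot rests on the tile. Only push with the fingers: do not lift or tip the tile, and leave the sherds and the clamp where they are.

Things in the scene. Friction and masses are not known exactly. Their poses are not given: they have to be found in the camera images.
- rest: Fixed plywood rest, 170 mm (x) by 240 mm (y). Origin on the desk; x points away from the robot, y left, turned with the rest. Flat ledge 40 mm above the desk: x -90 to +22 mm, y -120 to +120 mm. Fence: wooden strip 12 mm thick, 16 mm high above the ledge, near face at x = +22 mm all along y. Open end, over which the tile must stick out: y = -120 mm. A deck behind the fence reaches x = +80 mm.
- tile: Loose terracotta tile, 60 mm (its x) by 150 mm (its y), 8 mm thick, about 0.14 kg, flat on the ledge; origin at the centre of its underside. Its -y end, with the hole, points to the open end. It starts a little askew, short of the fence and inside the open end. Flat against the fence its origin is at x = -8 mm in the rest's frame.
- tile_hole (a point): Centre of the tile's 12 mm hanging hole, on the top face, 20 mm from the tile's right-hand end.
- rest_corner (a point): Point on the ledge surface where the fence's near face meets the open end of the rest.
- holddown (a joint): Hinge of the steel hold-down arm, rad: 1.85 raised, leaning back from the robot on its stop (start); 1.57 upright; 0 level, foot on an 8 mm tile; -0.11 lowest. Hinge line along the rest's y at x = +55, y = -90 mm, 64 mm above the desk. 0.25 kg, damped, no spring: pushed nearer than about 1.5 it falls slowly by itself. Its foot lands 35 mm before the fence face, 30 mm in from the open end.
- holddown_tip (a point): Centre of the black T-handle at the end of the hold-down arm, 112 mm from the hinge line: a bar 13 mm thick, 57 mm long, parallel to the rest's y. At the start about 172 mm above the desk and 31 mm behind (+x of) the hinge line, with free space behind it for a finger.
- small_sherd: Loose pottery fragment 56x37x12 mm on the deck behind the fence, in its left half; origin at the centre of its underside. Leave alone.
- clamp: Loose black spring clamp 158x115x26 mm on the desk at the right. Leave alone.
- sherd_a: Loose pottery fragment 106x105x20 mm on the desk at the right. Leave alone.
- sherd_b: Loose pottery fragment 97x94x23 mm on the desk at the far right. Leave alone.
- sherd_d: Loose dark pottery fragment 99x89x19 mm on the desk at the left. Leave alone.
Mind the look-alikes: they are no part of the job. Leave any yellow look-alike of the tile alone.

How it is judged:
By the outcome, as a careful person would: the job done as asked, in the order asked, and still so for the second after the job is handed in, with the robot touching nothing.
It also fails if it takes over 58 s, if anything falls off the work surface, if the arm or the gripper's body presses on something with over 40 N, if the wrist force passes 120 N, or if a joint passes its speed limit or range.

ROBOT

A 7-joint arm with a two-finger parallel gripper is mounted at the origin on a cart in front of the work surface, level with it; the furniture and walls round the work are solid. World frame = base frame: x ahead of the robot, y to its left, z up, the work surface at z = 0. Lengths are in m, angles in rad, forces in N, time in s.
With the tool pointing down it reaches from about 0.425 to 0.875 m from the base axis. Payload 4.7 kg.
Tool frame: the origin (TCP) lies on the centre line of the jaws, within the pads' length; the fingertips stand 14 mm ahead of it and the grasp point (between the pads) lies 5 mm behind it; z points along the fingers, y is the direction in which the jaws open and shut (so a half turn about z gives the same grasp; the last joint's range is limited). The gripper opens to 87 mm and grips with 3 to 60 N. Pads are 19 mm wide; open, the fingers measure 117 mm over their backs; the gripper's body (75 mm by 190 mm) begins 51 mm behind the grasp point.
Start: joints at [1.242, 0.321, -0.07, 1.45, 0.023, 1.371, -0.057], TCP at [0.218, -0.612, 0.237] pointing down, gripper open.
Joint ranges: [-2.86, 2.86], [-0.3, 2.09], [-1.38, 1.24], [0.06, 2.45], [-1.56, 4.7], [0.09, 2.05], [-2.69, 2.69]. Speed limits (rad/s): [2.57, 2.57, 3.14, 3.14, 3.14, 3.14, 3.14].

INTERFACE

Orientations are given as a rotation vector (axis times angle).
In Python, from bench import ctrl gives the robot as it stands. The module is installed in compiled form; this text tells all that it offers.
- The arm moves only by the tool step_arm, never from a script. Its argument "plan" is a list of rows, each a list of 3 entries, a list of its own where there are three numbers: the turn, a rotation vector about the tool's x, y, z in rad, then the shift along the tool's x, y, z in m, then the closure in counts, from 0 (fully open) to 255 (shut). In form: [[[rx, ry, rz], [x, y, z], hand], ...]. A call has exactly 10 rows; each row is the pose to reach, as a shift and turn from the pose commanded when the call began, along the tool's axes at that moment; what a row does not reach only later rows make up. A row lasts 1/8 s, in which the tool goes at most 62.5 mm and 10.7 degrees, less where a joint would pass 70% of its speed; a pose out of reach is approached as far as the arm can. A call with a gripper value outside its range is refused whole. The fingers move at their own pace and stop on an object; "squeeze" is the grip in N (left out, the last holds). Time passes only in rows, so rows that repeat a pose let the fingers close, or fill a call up. It gives the time, the measured TCP pose, the force and the opening at its end, in the units of the state.
- ctrl.get_state(): the state, without advancing time (a new reading comes with each control period).
- ctrl.get_image(name): name is "scene" or "top"; returns the picture (420x560x3 uint8, red, green, blue); there is no depth.
- ctrl.calibration(name): a dict with "fov_y" (degrees; the focal length in pixels is half the picture's height over the tangent of half this angle, whatever the lens; pixels are square), "cx", "cy" (the principal point, pixels), "k1" (the pictures are not rectified: a ray, as slopes to the right and down, at radius r is drawn at 1 + k1 r^2 times it, then the intrinsics apply), "rvec" (rotation vector, rad) and "tvec" (3), from world to camera coordinates, as OpenCV has them. Camera axes: x right, y down, z forward; pixel columns grow to the right and rows downward; lengths in m; the calibration is good to about 2 mm. A picture is of the moment at which its call begins. calibration takes no time and is no camera call.
- ctrl.close_job(): hands the job in, once; it reports no verdict.
Trained networks look in the newest picture that a camera, given by its name, has taken for a name from the list of things; names that differ only in an ending like _2 or _b are one class to them, and where a whole thing is asked for, a point or a joint stands for the part that bears it (a point fixed in the world has none). Each returns a list of dicts, best first, with "score" (0 to 1); they miss things now and then, are a little off and sometimes report something else, mostly with a low value. They report only what shows in the picture. A call takes as long as a camera call. They do not tell look-alikes from the thing itself.
- ctrl.cut_out(camera, label): "pixels" (420x560 bool, what is visible of it) and "rect" ([left, top, width, height] in pixels, round what is visible of it).
The state is a dict: "time": time; "joint_positions": joint angles; "qd": joint speeds; "joint_torque": joint torques, N m; "position": TCP position; "tool_rot": TCP orientation; "ft_force": force on the tool from outside, world axes, zero at the start; "torque": the same for the moment, N m; "grip_width": opening from 0.0 (shut) to 1.0 (fully open).
Only numpy, scipy, OpenCV 4.12 (cv2) and the standard library are available. Lean on these libraries where they do the work, as an engineer would, in place of code of your own. Each camera call takes 0.05 s, during which the arm holds its last target.

## Working session

There is one attempt and no reset: what is moved stays moved. The work goes in short steps, Python scripts to look and compute and a tool call to move; the robot and the scene stay as the last step left them, time stands still between calls to the robot, and variables do not carry over. Pictures are saved under pics/ and viewed, and the job is handed in when it is done.

Besides the shell and the picture viewer there is one more tool, called after ">>>" by a JSON object that holds its "op" and its "data", one argument or row to a line. step_arm: Moves the arm, as the interface text tells. Its arguments: {"type":"object","properties":{"plan":{"type":"array"},"squeeze":{"type":"number"}},"required":["plan"]}

```bash
mkdir -p pics; ls; cat > h.py <<'E'
import numpy as np, cv2
from bench import ctrl
def cal(n):
    c=ctrl.calibration(n); f=210/np.tan(np.radians(c['fov_y'])/2)
    return f,c['cx'],c['cy'],c['k1'],cv2.Rodrigues(np.array(c['rvec'],float))[0],np.array(c['tvec'],float)
def K(n):
    f,cx,cy,k1,R,t=cal(n); return np.array([[f,0,cx],[0,f,cy],[0,0,1.]]),np.array([k1,0,0,0,0.])
def proj(n,P):
    f,cx,cy,k1,R,t=cal(n); k,d=K(n)
    return cv2.projectPoints(np.array(P,float).reshape(-1,1,3),cv2.Rodrigues(R)[0],t,k,d)[0].reshape(-1,2)
def ray(n,uv):
    f,cx,cy,k1,R,t=cal(n); k,d=K(n)
    p=cv2.undistortPoints(np.array(uv,float).reshape(-1,1,2),k,d).reshape(-1,2)
    D=np.c_[p,np.ones(len(p))]@R; return -R.T@t,D
def onz(n,uv,z):
    o,D=ray(n,uv); return o+D*((z-o[2])/D[:,2])[:,None]
def tri(uv1,uv2):
    o1,D1=ray('scene',[uv1]);o2,D2=ray('top',[uv2])
    A=np.c_[D1[0],-D2[0]]; s=np.linalg.lstsq(A,o2-o1,rcond=None)[0]
    a=o1+D1[0]*s[0];b=o2+D2[0]*s[1]; return (a+b)/2,np.linalg.norm(a-b)
def shot(n,name):
    im=ctrl.get_image(n); cv2.imwrite(f'pics/{name}.png',im[:,:,::-1]); return im
E
python3 - <<'E'
from h import *
for n in('scene','top'):
    shot(n,n+'0'); print(n,ctrl.calibration(n)); print((-cal(n)[4].T@cal(n)[5]).round(3))
s=ctrl.get_state()
for k in('time','position','tool_rot','ft_force','grip_width'):print(k,s[k])
for l in('tile','rest','holddown','small_sherd','clamp'):
  for n in('scene','top'):
    print(l,n,[(round(r['score'],2),r['rect']) for r in ctrl.cut_out(n,l)])
E
```

```text
pics
scene {'fov_y': 53.60956728983381, 'cx': 288.3363864287632, 'cy': 207.3121729515869, 'k1': -0.11775130310620924, 'rvec': array([ 0.61481474, -2.62597502,  1.21369992]), 'tvec': array([0.48236638, 0.22770834, 0.95062313])}
[0.184 0.731 0.787]
top {'fov_y': 56.25451284863784, 'cx': 283.63281033709006, 'cy': 208.94915134527716, 'k1': -0.0566606914982097, 'rvec': array([ 2.18381932, -2.18927441,  0.07996786]), 'tvec': array([-0.00254406,  0.54802677,  1.11747873])}
[ 4.680e-01 -1.000e-03  1.153e+00]
time 0.1
position [ 0.21827381 -0.61175874  0.23557587]
tool_rot [-3.09389744e+00 -5.35591151e-01  5.91778974e-04]
ft_force [0.09930543 0.78978006 0.4950969 ]
grip_width 0.9958681580741527
tile scene [(0.81, [298.7, 197.4, 37.5, 42.8]), (0.62, [271.3, 296.6, 67.3, 39.0])]
tile top [(0.94, [182.1, 238.9, 49.1, 48.3]), (0.91, [271.0, 219.0, 59.9, 26.8]), (0.41, [309.7, 174.2, 23.5, 25.3])]
rest scene [(0.78, [250.9, 148.4, 94.2, 122.8])]
rest top []
holddown scene [(0.7, [278.3, 151.2, 18.5, 40.1])]
holddown top [(0.8, [314.1, 175.6, 17.5, 26.0])]
small_sherd scene [(0.74, [251.9, 223.0, 21.8, 11.0])]
small_sherd top [(0.62, [257.4, 190.5, 12.6, 17.7]), (0.2, [248.5, 176.1, 86.2, 74.8])]
clamp scene [(0.92, [363.9, 158.5, 51.0, 31.0])]
clamp top [(0.84, [392.0, 239.2, 38.0, 60.5]), (0.62, [246.9, 180.0, 86.5, 70.6])]
```

View pics/scene0.png

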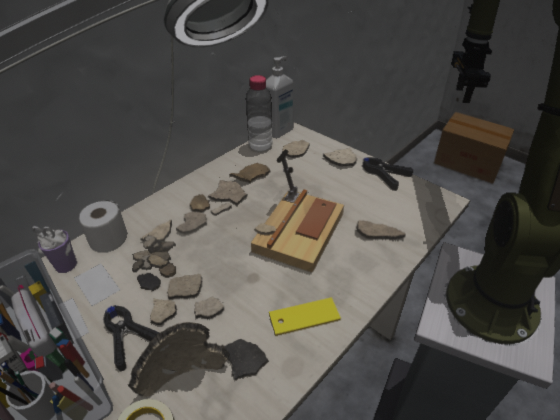

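View pics/top0.png

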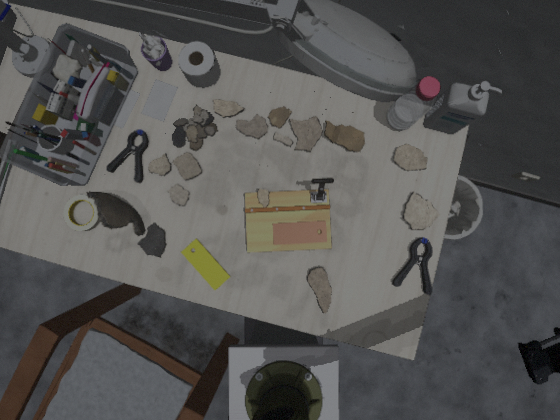

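```bash
python3 - <<'E'
import cv2
a=cv2.imread('pics/top0.png')[165:260,235:345]; cv2.imwrite('pics/top0c.png',cv2.resize(a,None,fx=6,fy=6,interpolation=cv2.INTER_CUBIC))
a=cv2.imread('pics/scene0.png')[140:280,240:360]; cv2.imwrite('pics/scene0c.png',cv2.resize(a,None,fx=4.2,fy=4.2,interpolation=cv2.INTER_CUBIC))
E
```

```text
(no output)
```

View pics/top0c.png

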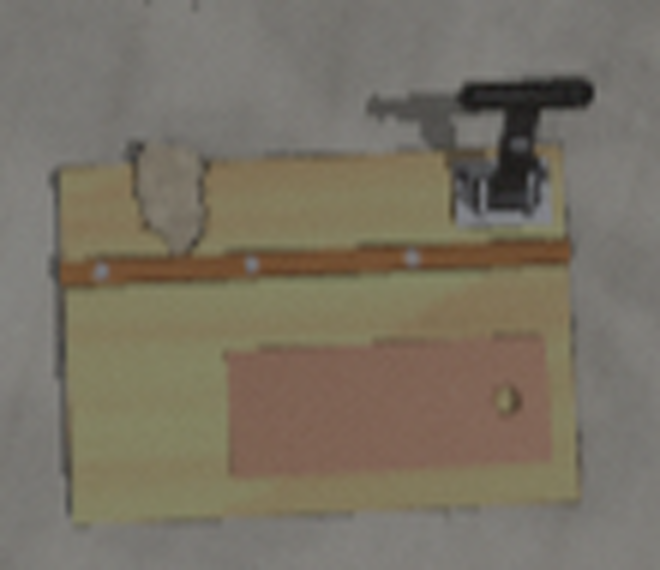

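View pics/scene0c.png

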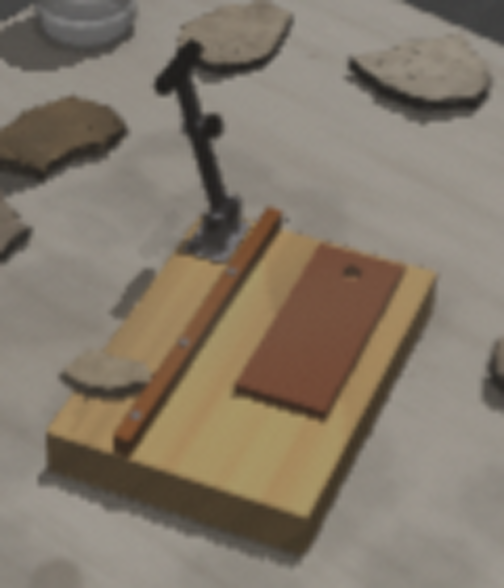

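```bash
cat > fit.py <<'E'
from h import *
from scipy.optimize import least_squares
T=lambda x,y:[(x+.5)/6-.5+235,(y+.5)/6-.5+165]
S=lambda x,y:[(x+.5)/4.2-.5+240,(y+.5)/4.2-.5+140]
def w(p,L):
    c,s=np.cos(p[2]),np.sin(p[2]); L=np.array(L,float); return np.c_[p[0]+c*L[:,0]-s*L[:,1],p[1]+s*L[:,0]+c*L[:,1],L[:,2]]
def fit(dat,p0):
    f=lambda p:np.concatenate([(proj(n,w(p,[l]))[0]-uv) for n,l,uv in dat])
    r=least_squares(f,p0,loss='soft_l1'); return r.x,f(r.x).reshape(-1,2)
E
python3 - <<'E'
from fit import *
rest=[('top',(-.09,.12,.04),T(72,522)),('top',(-.09,-.12,.04),T(580,500)),
('top',(.022,.12,.056),T(64,285)),('top',(.022,-.12,.056),T(571,262)),
('scene',(-.09,-.12,.04),S(436,272)),('scene',(-.09,.12,.04),S(310,517)),('scene',(-.09,.12,.0),S(302,557)),
('scene',(.022,.12,.056),S(127,443)),('scene',(.022,-.12,.056),S(280,213))]
p,r=fit(rest,[.47,0,0]); print('rest',p.round(4),r.round(1).tolist())
tile=[('top',(.03,.075,.048),T(228,353)),('top',(.03,-.075,.048),T(546,338)),('top',(-.03,-.075,.048),T(552,462)),('top',(-.03,.075,.048),T(230,478)),
('top',(0,-.055,.048),T(508,400)),('scene',(0,-.055,.048),S(351,271)),
('scene',(.03,-.075,.048),S(318,243)),('scene',(-.03,-.075,.048),S(405,264)),('scene',(-.03,.075,.048),S(325,410)),('scene',(.03,.075,.048),S(235,386))]
q,r=fit(tile,[.47,0,0]); print('tile',q.round(4),r.round(1).tolist())
c,s=np.cos(p[2]),np.sin(p[2]); d=q[:2]-p[:2]; print('tile in rest',c*d[0]+s*d[1],-s*d[0]+c*d[1],np.degrees(q[2]-p[2]))
P=tri(S(181,67),T(527,95)); print('tip',P); print('exp',w(p,[(.055+.031,-.09,.172)]))
im=cv2.imread('pics/top0.png'); 
for n in('top','scene'):
    im=cv2.imread(f'pics/{n}0.png'); sc=5
    o=(235,165) if n=='top' else(240,140)
    im=cv2.resize(im[o[1]:o[1]+115,o[0]:o[0]+120],None,fx=5,fy=5)
    def L(pp,pts,col):
        uv=((proj(n,w(pp,pts))-o+.5)*5-.5).astype(int); cv2.polylines(im,[uv],True,col,1)
    L(p,[(-.09,-.12,.04),(-.09,.12,.04),(.022,.12,.04),(.022,-.12,.04)],(0,255,0))
    L(p,[(.034,-.12,.056),(.034,.12,.056),(.022,.12,.056),(.022,-.12,.056)],(255,0,0))
    L(q,[(.03,.075,.048),(.03,-.075,.048),(-.03,-.075,.048),(-.03,.075,.048)],(0,0,255))
    L(p,[(.086,-.09+.028,.172),(.086,-.09-.028,.172)],(255,255,0))
    cv2.imwrite(f'pics/ov_{n}.png',im)
E
```

```text
rest [ 0.5194 -0.0148  0.0449] [[-0.0, 0.8], [0.2, 0.4], [-0.9, 0.3], [0.2, 0.1], [-0.3, -0.5], [-1.2, -0.2], [0.0, 1.1], [0.1, -0.8], [-0.1, -1.0]]
tile [ 0.4788 -0.0484  0.0506] [[-0.2, 0.1], [-0.1, -0.2], [0.2, 0.4], [0.5, 0.6], [-0.2, 0.5], [-0.2, -0.0], [0.1, -0.3], [-0.5, 0.2], [-0.1, 0.2], [-0.6, -0.6]]
tile in rest -0.04199848568864932 -0.03174280203286424 0.32577475509029385
tip (array([ 0.60761252, -0.10215998,  0.17140029]), np.float64(0.003307414449153055))
exp [[ 0.60930654 -0.10082748  0.172     ]]
```

View pics/ov_top.png

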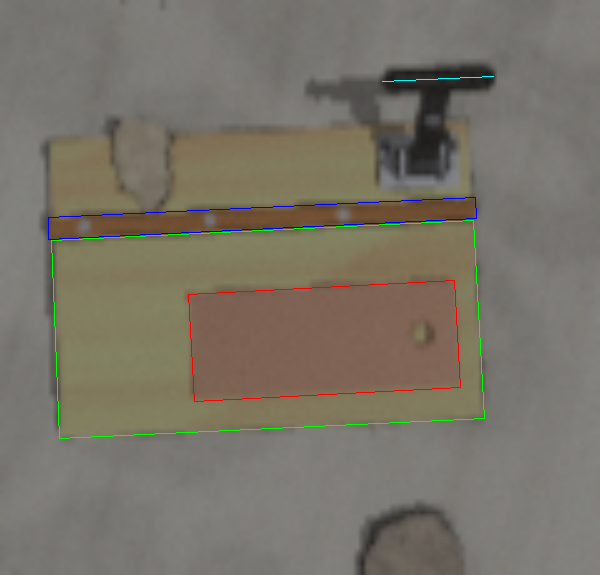

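View pics/ov_scene.png

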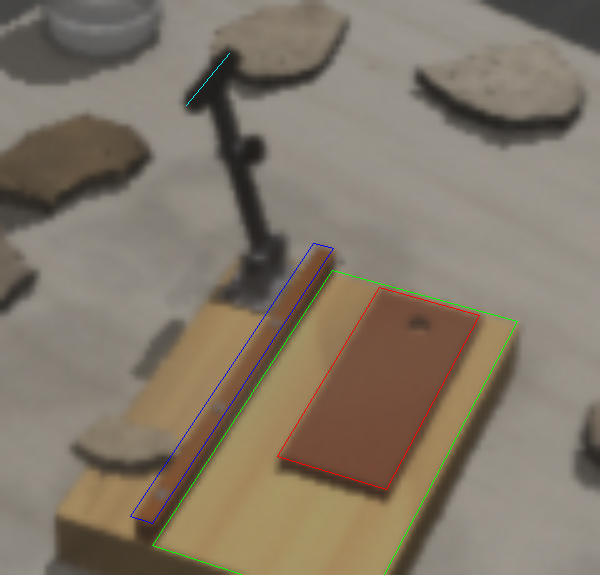

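The tile is the terracotta one on the rest, at about (300,232) in the top picture and (317,218) in the scene picture. The yellow plate lies on the desk at (206,263) in the top picture. Only the terracotta tile fits the description, and the enlarged crop confirms its hole points to the open end.

```bash
cat >> fit.py <<'E'
from scipy.spatial.transform import Rotation as Ro
REST=np.array([.5194,-.0148,.0449])
def rw(x,y,z): return w(REST,[(x,y,z)])[0]
def inrest(P):
    c,s=np.cos(REST[2]),np.sin(REST[2]); d=np.array(P)[:2]-REST[:2]; return np.array([c*d[0]+s*d[1],-s*d[0]+c*d[1],P[2]])
def go(P,R=None):
    s=ctrl.get_state(); R0=Ro.from_rotvec(s['tool_rot'])
    sh=R0.inv().apply(np.array(P)-s['position'])
    tr=(R0.inv()*R).as_rotvec() if R is not None else 0
    print('shift',sh.round(4),'turn',np.round(tr,4)); return sh,tr
def goalR(sgn=1):
    y=np.array([-np.sin(REST[2]),np.cos(REST[2]),0])*sgn; z=np.array([0,0,-1.]); return Ro.from_matrix(np.c_[np.cross(y,z),y,z])
def st():
    s=ctrl.get_state(); print('t',s['time'],'pos',np.round(s['position'],4),'rest',inrest(s['position']).round(4),'F',np.round(s['ft_force'],1),'g',s['grip_width'],'rot',np.round(s['tool_rot'],4)); return s
E
python3 - <<'E'
from fit import *
s=st(); print(Ro.from_rotvec(s['tool_rot']).as_matrix().round(3))
for sg in(1,-1): go(rw(-.092,-.035,.15),goalR(sg))
print(rw(-.092,-.035,.15), rw(-.092,-.035,0)[:2]@rw(-.092,-.035,0)[:2])
E
```

```text
t 0.6 pos [ 0.2185 -0.6122  0.2366] rest [-0.3274 -0.5833  0.2366] F [-0.7 -0.1  0.2] g 0.9984008056566877 rot [ 3.0954  0.5359 -0.    ]
[[ 0.942  0.336 -0.   ]
 [ 0.336 -0.942 -0.   ]
 [-0.     0.    -1.   ]]
shift [ 0.386  -0.455   0.0865] turn [-0.0000e+00  2.0000e-04 -2.8437e+00]
shift [ 0.386  -0.455   0.0865] turn [1.000e-04 0.000e+00 2.979e-01]
[ 0.42906369 -0.05389414  0.15      ] 0.18700023067557558
```

>>> {"op": "step_arm", "data": {
  "plan": [
    [[0,0,0.05],[0.038,-0.045,0.0],0],
    [[0,0,0.1],[0.076,-0.09,0.0],0],
    [[0,0,0.15],[0.115,-0.135,0.0],0],
    [[0,0,0.2],[0.154,-0.18,0.01],0],
    [[0,0,0.25],[0.192,-0.226,0.02],0],
    [[0,0,0.298],[0.23,-0.272,0.03],0],
    [[0,0,0.298],[0.27,-0.318,0.045],0],
    [[0,0,0.298],[0.308,-0.364,0.06],0],
    [[0,0,0.298],[0.347,-0.41,0.075],0],
    [[0,0,0.298],[0.386,-0.455,0.0865],0]
  ]
}}

```text
time: 1.85
position: [0.4294, -0.0522, 0.1499]
tool_rot: [3.14, 0.07, 0.002]
ft_force: [1.2, -0.8, 0.2]
grip_width: 1.002
```

```bash
python3 - <<'E'
from fit import *
st(); go(rw(-.092,-.035,.058),goalR(-1))
E
```

```text
t 1.85 pos [ 0.4294 -0.0522  0.1499] rest [-0.0915 -0.0333  0.1499] F [ 1.2 -0.8  0.2] g 1.0019437876281636 rot [3.1397e+00 7.0000e-02 1.6000e-03]
shift [-0.0005  0.0016  0.0919] turn [ 0.0012 -0.001  -0.0003]
```

>>> {"op": "step_arm", "data": {
  "plan": [
    [[0,0,0],[0,0.001,0.03],0],
    [[0,0,0],[0,0.001,0.06],0],
    [[0,0,0],[0,0.001,0.08],0],
    [[0,0,0],[0,0.001,0.09],0],
    [[0,0,0],[0,0.001,0.092],0],
    [[0,0,0],[0.003,0.001,0.092],0],
    [[0,0,0],[0.006,0.001,0.092],0],
    [[0,0,0],[0.009,0.001,0.092],0],
    [[0,0,0],[0.012,0.001,0.092],0],
    [[0,0,0],[0.012,0.001,0.092],0]
  ]
}}

```text
time: 3.1
position: [0.4413, -0.0544, 0.058]
tool_rot: [3.141, 0.07, 0.0]
ft_force: [-0.5, -1.1, -0.3]
grip_width: 1.002
```

```bash
python3 - <<'E'
from fit import *
st()
for n in('top','scene'):
  im=shot(n,n+'1'); o=(225,155) if n=='top' else(235,120)
  cv2.imwrite(f'pics/{n}1c.png',cv2.resize(im[o[1]:o[1]+150,o[0]:o[0]+150,::-1],None,fx=4,fy=4))
E
```

```text
t 3.1 pos [ 0.4413 -0.0544  0.058 ] rest [-0.0798 -0.0361  0.058 ] F [-0.5 -1.1 -0.3] g 1.0017753648064196 rot [3.1408 0.0704 0.    ]
```

View pics/scene1c.png

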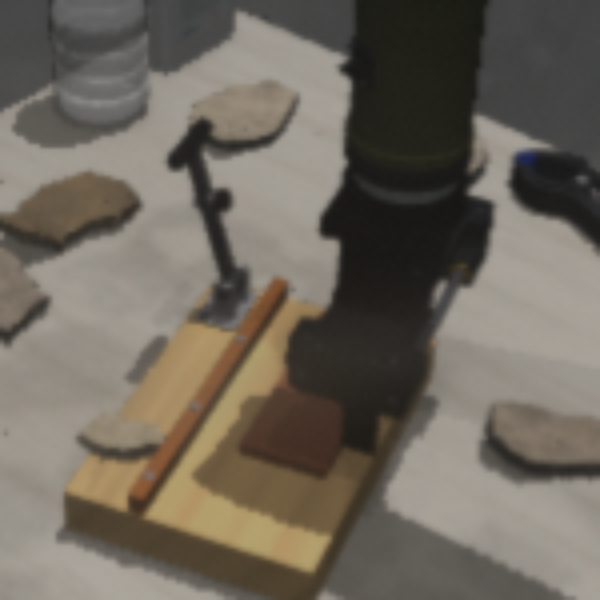

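View pics/top1c.png

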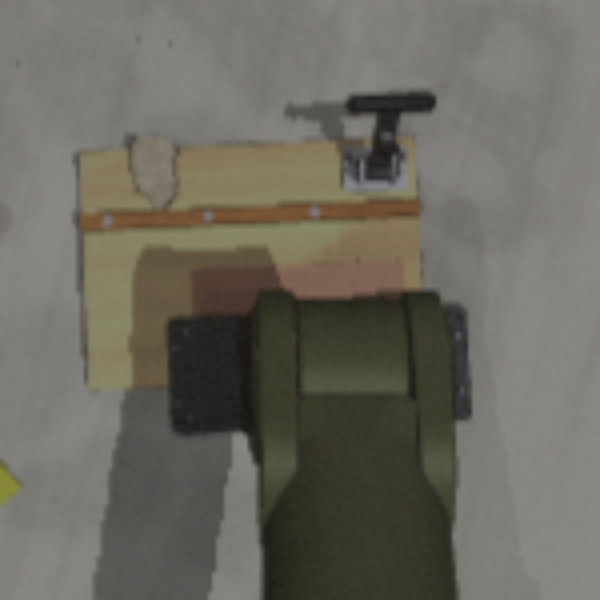

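The open fingers stand just behind the tile's near edge, at about (365,430) in the scene crop. Next I push it to the fence.

>>> {"op": "step_arm", "data": {
  "plan": [
    [[0,0,0],[0.003,0,0],0],
    [[0,0,0],[0.006,0,0],0],
    [[0,0,0],[0.009,0,0],0],
    [[0,0,0],[0.012,0,0],0],
    [[0,0,0],[0.015,0,0],0],
    [[0,0,0],[0.018,0,0],0],
    [[0,0,0],[0.021,0,0],0],
    [[0,0,0],[0.024,0,0],0],
    [[0,0,0],[0.026,0,0],0],
    [[0,0,0],[0.028,0,0],0]
  ]
}}

```text
time: 4.45
position: [0.4691, -0.0532, 0.058]
tool_rot: [3.141, 0.07, -0.0]
ft_force: [-0.9, 0.4, 0.4]
grip_width: 1.001
```

```bash
python3 - <<'E'
from fit import *
st()
for n in('top','scene'):
  im=shot(n,n+'2'); o=(225,155) if n=='top' else(235,140)
  cv2.imwrite(f'pics/{n}2c.png',cv2.resize(im[o[1]:o[1]+120,o[0]:o[0]+120,::-1],None,fx=5,fy=5))
E
```

```text
t 4.45 pos [ 0.4691 -0.0532  0.058 ] rest [-0.052  -0.0361  0.058 ] F [-0.9  0.4  0.4] g 1.001365357759444 rot [ 3.1407e+00  7.0400e-02 -5.0000e-04]
```

View pics/scene2c.png

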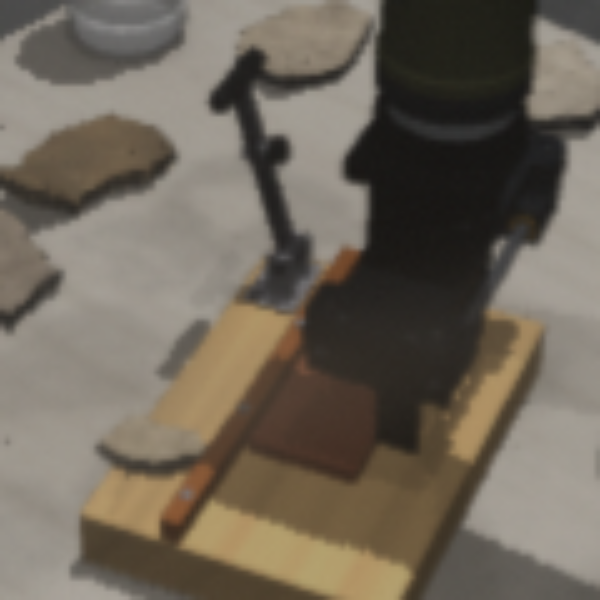

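The tile now lies near the fence, with a thin gap still showing at about (250,440). I creep on until the force rises.

>>> {"op": "step_arm", "data": {
  "plan": [
    [[0,0,0],[0.0005,0,0],0],
    [[0,0,0],[0.001,0,0],0],
    [[0,0,0],[0.0015,0,0],0],
    [[0,0,0],[0.002,0,0],0],
    [[0,0,0],[0.0025,0,0],0],
    [[0,0,0],[0.003,0,0],0],
    [[0,0,0],[0.003,0,0],0],
    [[0,0,0],[0.0035,0,0],0],
    [[0,0,0],[0.0035,0,0],0],
    [[0,0,0],[0.0035,0,0],0]
  ]
}}

```text
time: 5.8
position: [0.4714, -0.0531, 0.0578]
tool_rot: [3.141, 0.07, -0.004]
ft_force: [-5.6, -0.1, 5.7]
grip_width: 1.0
```

```bash
python3 - <<'E'
from fit import *
st()
E
```

```text
t 5.8 pos [ 0.4714 -0.0531  0.0578] rest [-0.0497 -0.0361  0.0578] F [-5.6 -0.1  5.7] g 1.0004343147896457 rot [ 3.1406  0.0701 -0.0041]
```

>>> {"op": "step_arm", "data": {
  "plan": [
    [[0,0,0],[-0.006,0,0],0],
    [[0,0,0],[-0.012,0,0],0],
    [[0,0,0],[-0.012,0,-0.03],0],
    [[0,0,0],[-0.012,0,-0.065],100],
    [[0,0,0],[0.0,-0.04,-0.075],200],
    [[0,0,0],[0.02,-0.08,-0.075],255],
    [[0,0,0],[0.036,-0.11,-0.075],255],
    [[0,0,0],[0.036,-0.116,-0.075],255],
    [[0,0,0],[0.036,-0.116,-0.06],255],
    [[0,0,0],[0.036,-0.116,-0.06],255]
  ]
}}

```text
time: 7.05
position: [0.5017, 0.0627, 0.1161]
tool_rot: [3.14, 0.067, -0.005]
ft_force: [-1.0, -0.9, 0.6]
grip_width: 0.289
```

```bash
python3 - <<'E'
from fit import *
st()
for n in('top','scene'):
  im=shot(n,n+'3'); o=(225,155) if n=='top' else(235,140)
  cv2.imwrite(f'pics/{n}3c.png',cv2.resize(im[o[1]:o[1]+120,o[0]:o[0]+120,::-1],None,fx=5,fy=5,interpolation=cv2.INTER_CUBIC))
E
```

```text
t 7.05 pos [0.5017 0.0627 0.1161] rest [-0.0142  0.0782  0.1161] F [-1.  -0.9  0.6] g 0.2886173166390051 rot [ 3.14    0.0675 -0.0054]
```

View pics/scene3c.png

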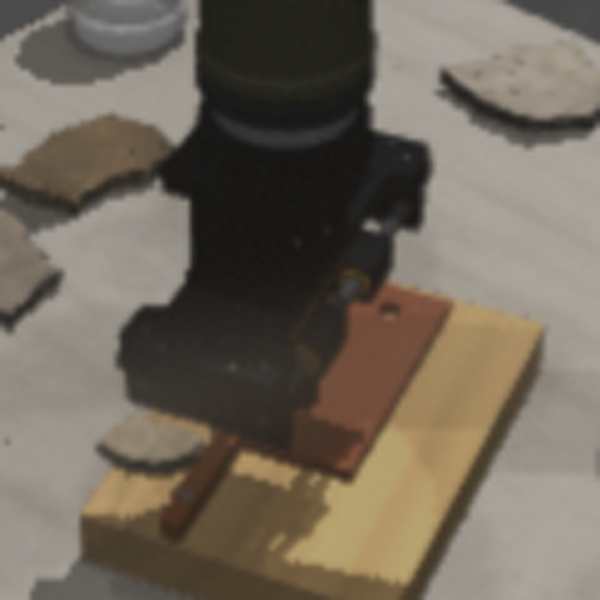

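View pics/top3c.png

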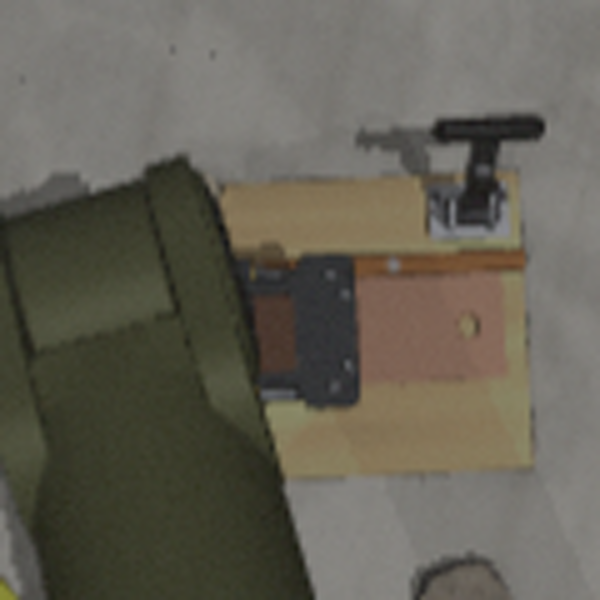

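The tile lies against the fence. Its hole is at about (469,326) in the top crop, still over the ledge. Next I close the fingers fully, descend left of its left end and push along.

>>> {"op": "step_arm", "data": {
  "plan": [
    [[0,0,0],[0.003,0,0],255],
    [[0,0,0],[0.003,0,0],255],
    [[0,0,0],[0.003,0,0.02],255],
    [[0,0,0],[0.003,0,0.04],255],
    [[0,0,0],[0.003,0,0.054],255],
    [[0,0,0],[0.003,0,0.058],255],
    [[0,0,0],[0.003,0,0.058],255],
    [[0,0,0],[0.003,0.005,0.058],255],
    [[0,0,0],[0.003,0.01,0.058],255],
    [[0,0,0],[0.003,0.014,0.058],255]
  ]
}}

```text
time: 8.4
position: [0.5072, 0.05, 0.0603]
tool_rot: [3.14, 0.069, 0.001]
ft_force: [0.9, -0.1, 0.4]
grip_width: 0.004
```

```bash
python3 - <<'E'
from fit import *
st()
for n in('scene',):
  im=shot(n,n+'4'); o=(225,155) if n=='top' else(235,140)
  cv2.imwrite(f'pics/{n}4c.png',cv2.resize(im[o[1]:o[1]+120,o[0]:o[0]+120,::-1],None,fx=5,fy=5,interpolation=cv2.INTER_CUBIC))
E
```

```text
t 8.4 pos [0.5072 0.05   0.0603] rest [-0.0093  0.0652  0.0603] F [ 0.9 -0.1  0.4] g 0.0039455934074794545 rot [3.1404e+00 6.9400e-02 8.0000e-04]
```

View pics/scene4c.png

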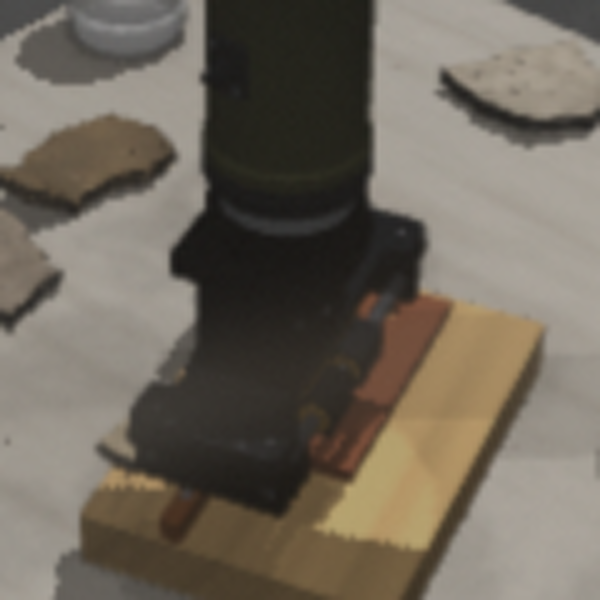

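>>> {"op": "step_arm", "data": {
  "plan": [
    [[0,0,0],[0,0,0.0012],255],
    [[0,0,0],[0,0,0.0024],255],
    [[0,0,0],[0,0.003,0.0024],255],
    [[0,0,0],[0,0.007,0.0024],255],
    [[0,0,0],[0,0.011,0.0024],255],
    [[0,0,0],[0,0.015,0.0024],255],
    [[0,0,0],[0,0.02,0.0024],255],
    [[0,0,0],[0,0.025,0.0024],255],
    [[0,0,0],[0,0.03,0.0024],255],
    [[0,0,0],[0,0.034,0.0024],255]
  ]
}}

```text
time: 9.7
position: [0.5085, 0.0163, 0.0576]
tool_rot: [3.141, 0.07, -0.0]
ft_force: [-0.0, 1.2, -1.0]
grip_width: 0.004
```

```bash
python3 - <<'E'
from fit import *
st()
for n in('scene','top'):
  im=shot(n,n+'5'); o=(225,155) if n=='top' else(235,140)
  cv2.imwrite(f'pics/{n}5c.png',cv2.resize(im[o[1]:o[1]+120,o[0]:o[0]+120,::-1],None,fx=5,fy=5,interpolation=cv2.INTER_CUBIC))
E
```

```text
t 9.7 pos [0.5085 0.0163 0.0576] rest [-0.0095  0.0316  0.0576] F [-0.   1.2 -1. ] g 0.004207869169385156 rot [ 3.1408  0.0701 -0.    ]
```

View pics/top5c.png

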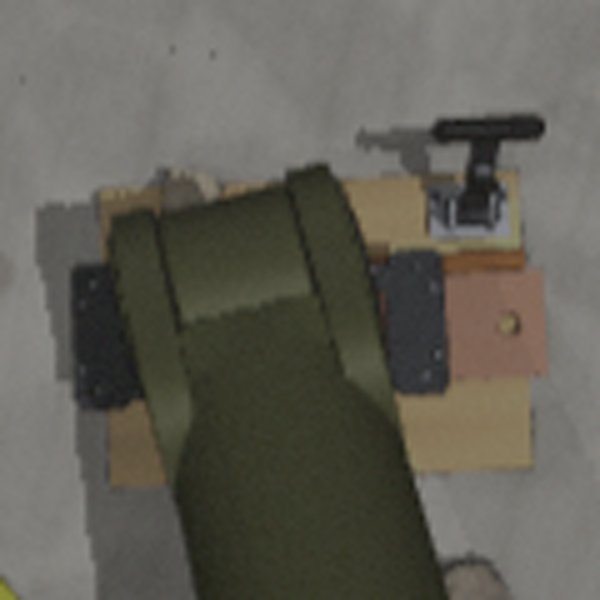

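View pics/scene5c.png

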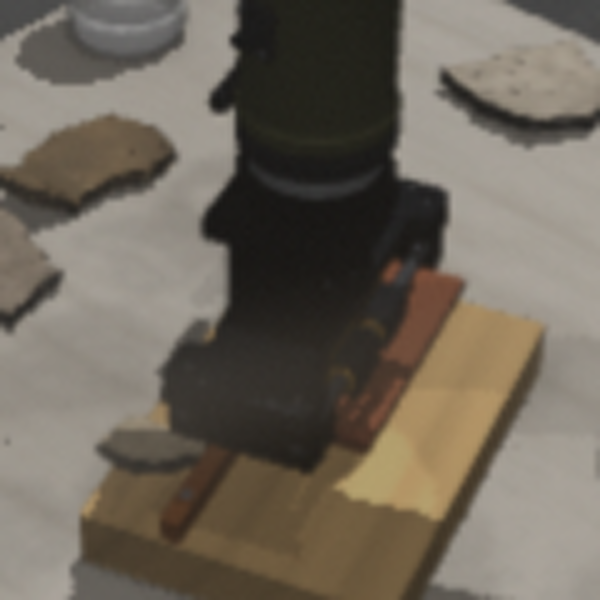

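The tile slid straight along the fence, and its right end is now at about (545,320) in the top crop, past the open end. I push about 37 mm more.

>>> {"op": "step_arm", "data": {
  "plan": [
    [[0,0,0],[0,0.004,0],255],
    [[0,0,0],[0,0.008,0],255],
    [[0,0,0],[0,0.012,0],255],
    [[0,0,0],[0,0.016,0],255],
    [[0,0,0],[0,0.02,0],255],
    [[0,0,0],[0,0.024,0],255],
    [[0,0,0],[0,0.028,0],255],
    [[0,0,0],[0,0.032,0],255],
    [[0,0,0],[0,0.035,0],255],
    [[0,0,0],[0,0.036,0],255]
  ]
}}

```text
time: 11.05
position: [0.5101, -0.0195, 0.0576]
tool_rot: [3.141, 0.07, 0.0]
ft_force: [-0.5, 1.5, -0.1]
grip_width: 0.006
```

>>> {"op": "step_arm", "data": {
  "plan": [
    [[0,0,0],[0,-0.005,0],255],
    [[0,0,0],[0,-0.01,0],255],
    [[0,0,0],[0,-0.015,-0.02],255],
    [[0,0,0],[0,-0.015,-0.05],255],
    [[0,0,0],[-0.02,-0.015,-0.08],200],
    [[0,0,0],[-0.06,0.0,-0.09],100],
    [[0,0,0],[-0.075,0.02,-0.09],0],
    [[0,0,0],[-0.075,0.045,-0.09],0],
    [[0,0,0],[-0.075,0.055,-0.09],0],
    [[0,0,0],[-0.075,0.055,-0.09],0]
  ]
}}

```text
time: 12.3
position: [0.4377, -0.0774, 0.1475]
tool_rot: [-3.14, -0.069, 0.0]
ft_force: [-0.2, 0.5, -0.4]
grip_width: 0.604
```

```bash
python3 - <<'E'
from fit import *
st()
for n in('scene','top'):
  im=shot(n,n+'6'); o=(225,155) if n=='top' else(235,140)
  cv2.imwrite(f'pics/{n}6c.png',cv2.resize(im[o[1]:o[1]+120,o[0]:o[0]+120,::-1],None,fx=5,fy=5,interpolation=cv2.INTER_CUBIC))
E
```

```text
t 12.3 pos [ 0.4377 -0.0774  0.1475] rest [-0.0844 -0.0589  0.1475] F [-0.2  0.5 -0.4] g 0.6036432510564771 rot [-3.1403e+00 -6.9400e-02  3.0000e-04]
```

View pics/top6c.png

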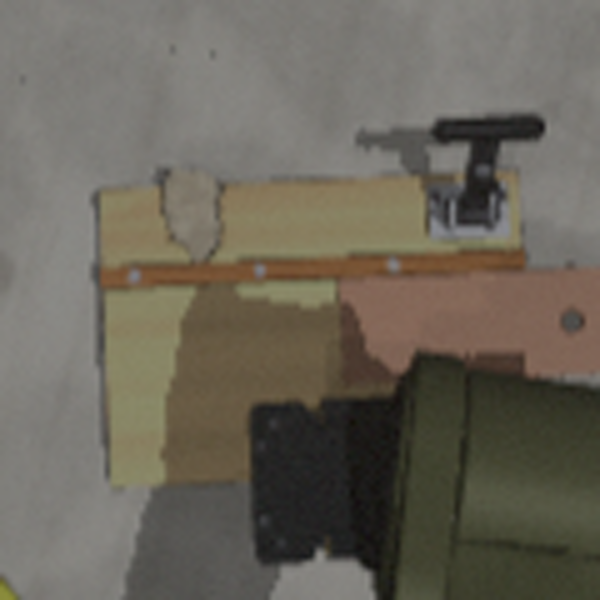

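View pics/scene6c.png

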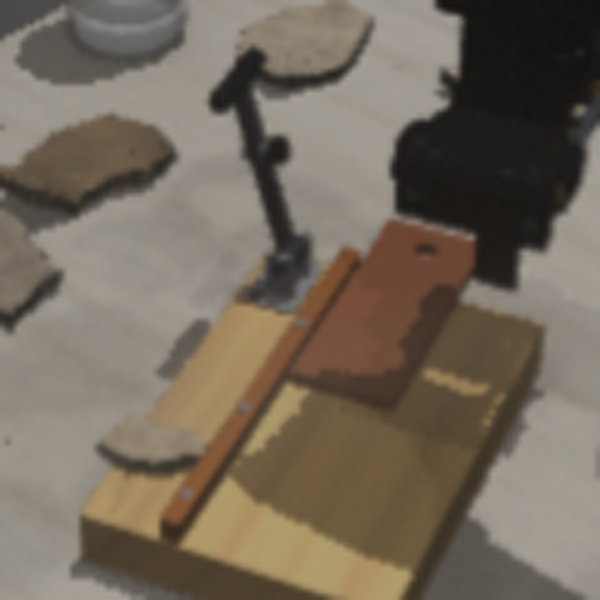

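The tile sticks out over the open end: its left end is at about (340,330) and the hole at (571,321) in the top crop, wholly off the wood. I now re-square it against the fence gently with the open fingers.

>>> {"op": "step_arm", "data": {
  "plan": [
    [[0,0,0],[0.005,0.01,0],0],
    [[0,0,0],[0.01,0.021,0],0],
    [[0,0,0],[0.012,0.021,0.02],0],
    [[0,0,0],[0.015,0.021,0.05],0],
    [[0,0,0],[0.015,0.021,0.075],0],
    [[0,0,0],[0.015,0.021,0.089],0],
    [[0,0,0],[0.019,0.021,0.089],0],
    [[0,0,0],[0.024,0.021,0.089],0],
    [[0,0,0],[0.028,0.021,0.089],0],
    [[0,0,0],[0.031,0.021,0.089],0]
  ]
}}

```text
time: 13.65
position: [0.4704, -0.0973, 0.0593]
tool_rot: [3.14, 0.071, 0.002]
ft_force: [-0.1, -0.8, -0.4]
grip_width: 1.0
```

```bash
python3 - <<'E'
from fit import *
st()
E
```

```text
t 13.65 pos [ 0.4704 -0.0973  0.0593] rest [-0.0527 -0.0802  0.0593] F [-0.1 -0.8 -0.4] g 0.999511127144928 rot [3.1402e+00 7.0500e-02 1.9000e-03]
```

>>> {"op": "step_arm", "data": {
  "plan": [
    [[0,0,0],[0.001,0,0.001],0],
    [[0,0,0],[0.0015,0,0.001],0],
    [[0,0,0],[0.002,0,0.001],0],
    [[0,0,0],[0.0025,0,0.001],0],
    [[0,0,0],[0.003,0,0.001],0],
    [[0,0,0],[0.0035,0,0.001],0],
    [[0,0,0],[0.004,0,0.001],0],
    [[0,0,0],[0.004,0,0.001],0],
    [[0,0,0],[0.0045,0,0.001],0],
    [[0,0,0],[0.0045,0,0.001],0]
  ]
}}

```text
time: 14.9
position: [0.4732, -0.0971, 0.0575]
tool_rot: [3.141, 0.07, -0.003]
ft_force: [-4.3, 0.1, 3.0]
grip_width: 0.994
```

```bash
python3 - <<'E'
from fit import *
st()
E
```

```text
t 14.9 pos [ 0.4732 -0.0971  0.0575] rest [-0.0498 -0.0801  0.0575] F [-4.3  0.1  3. ] g 0.9939849998302718 rot [ 3.1407e+00  7.0000e-02 -2.8000e-03]
```

```bash
python3 - <<'E'
from fit import *
for z in(.3,.4,.5,.6,.7):
  print(z,'top',onz('top',[(385,95),(330,70),(290,45),(415,75)],z).round(2)[:,:2].tolist())
o,D=ray('scene',[(175,25),(215,42),(265,15)])
for d in D: print([(o+d/np.linalg.norm(d[:2])*r).round(2).tolist() for r in(.6,.8,1.0,1.2)])
E
```

```text
0.3 top [[0.78, -0.23], [0.84, -0.11], [0.9, -0.02], [0.83, -0.3]]
0.4 top [[0.75, -0.2], [0.8, -0.1], [0.85, -0.02], [0.79, -0.27]]
0.5 top [[0.71, -0.18], [0.75, -0.08], [0.8, -0.01], [0.75, -0.23]]
0.6 top [[0.67, -0.15], [0.71, -0.07], [0.75, -0.01], [0.7, -0.2]]
0.7 top [[0.64, -0.12], [0.67, -0.06], [0.7, -0.01], [0.66, -0.16]]
[[0.58, 0.28, 0.62], [0.71, 0.13, 0.56], [0.84, -0.02, 0.51], [0.97, -0.17, 0.45]]
[[0.54, 0.25, 0.59], [0.65, 0.08, 0.53], [0.77, -0.08, 0.46], [0.89, -0.24, 0.39]]
[[0.48, 0.21, 0.63], [0.57, 0.03, 0.57], [0.67, -0.14, 0.52], [0.77, -0.32, 0.46]]
```

>>> {"op": "step_arm", "data": {
  "plan": [
    [[0,0,0],[-0.006,0,0],0],
    [[0,0,0],[-0.014,0,0],0],
    [[0,0,0],[-0.014,0,-0.03],0],
    [[0,0,0],[-0.014,0,-0.07],60],
    [[0,0,0],[-0.014,0,-0.12],150],
    [[0,0,0],[-0.014,0,-0.17],255],
    [[0,0,0],[-0.014,0.005,-0.21],255],
    [[0,0,0],[-0.014,0.01,-0.225],255],
    [[0,0,0],[-0.014,0.01,-0.225],255],
    [[0,0,0],[-0.014,0.01,-0.225],255]
  ]
}}

```text
time: 16.15
position: [0.4596, -0.1073, 0.2808]
tool_rot: [-3.14, -0.071, 0.004]
ft_force: [-0.4, -0.3, -0.0]
grip_width: 0.285
```

```bash
python3 - <<'E'
from fit import *
st()
for n in('scene','top'):
  im=shot(n,n+'7'); o=(250,155) if n=='top' else(235,140)
  cv2.imwrite(f'pics/{n}7c.png',cv2.resize(im[o[1]:o[1]+120,o[0]:o[0]+120,::-1],None,fx=5,fy=5,interpolation=cv2.INTER_CUBIC))
E
```

```text
t 16.15 pos [ 0.4596 -0.1073  0.2808] rest [-0.0639 -0.0897  0.2808] F [-0.4 -0.3 -0. ] g 0.2851635507412946 rot [-3.1396 -0.0705  0.0042]
```

View pics/top7.png

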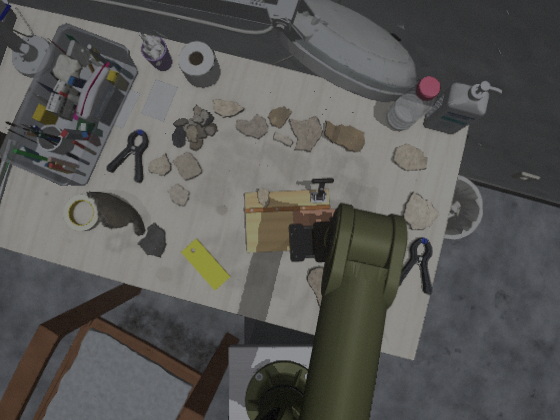

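View pics/scene7c.png

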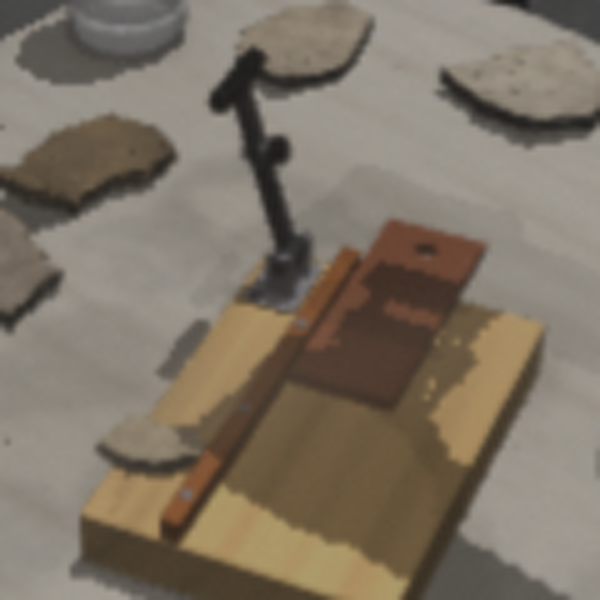

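The tile now sits flush at the fence, with the hole at about (425,250) in the scene crop, off the wood. The lamp head hangs near x≈0.7–0.77, z≈0.46–0.5. I therefore tilt the tool about 20° with the fingertips forward, to keep the wrist back, and go behind the T-handle.

>>> {"op": "step_arm", "data": {
  "plan": [
    [[0,0.09,0],[0.0,0,0],255],
    [[0,0.18,0],[0.01,0,0],255],
    [[0,0.27,0],[0.03,0,0],255],
    [[0,0.35,0],[0.05,0,0],255],
    [[0,0.35,0],[0.08,0,0],255],
    [[0,0.35,0],[0.11,0,0],255],
    [[0,0.35,0],[0.14,0,0.005],255],
    [[0,0.35,0],[0.165,0,0.01],255],
    [[0,0.35,0],[0.182,0,0.02],255],
    [[0,0.35,0],[0.182,0,0.02],255]
  ]
}}

```text
time: 17.5
position: [0.6419, -0.0985, 0.26]
tool_rot: [-3.083, -0.071, -0.539]
ft_force: [0.2, 0.7, -0.4]
grip_width: 0.003
```

```bash
python3 - <<'E'
from fit import *
st(); go(rw(.118,-.09,.17))
for n in('scene','top'):
  im=shot(n,n+'8')
E
```

```text
t 17.5 pos [ 0.6419 -0.0985  0.26  ] rest [ 0.1186 -0.0891  0.26  ] F [ 0.2  0.7 -0.4] g 0.002766148852627209 rot [-3.0833 -0.0707 -0.5392]
shift [-0.0311  0.0011  0.0844] turn 0
```

View pics/scene8.png

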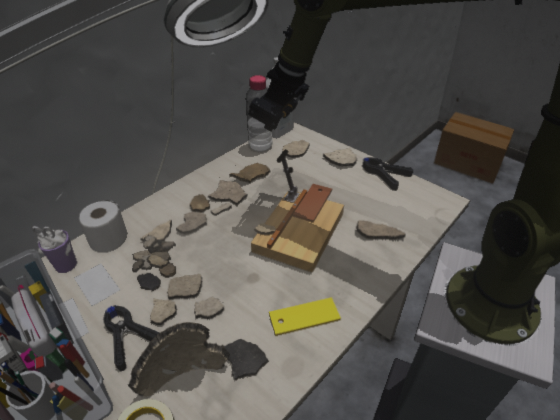

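View pics/top8.png

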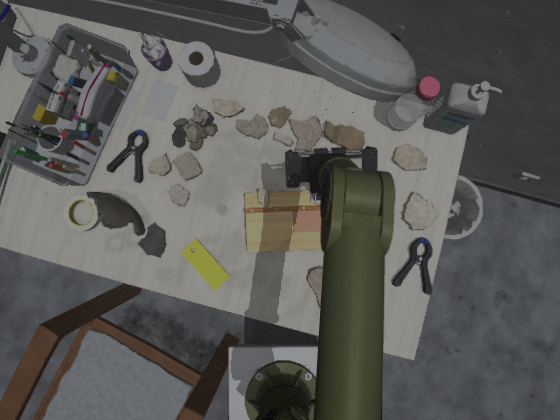

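The gripper is behind and above the T-handle, clear of the lamp (scene: gripper at (275,105), handle at (284,155)). Next it descends behind the handle.

>>> {"op": "step_arm", "data": {
  "plan": [
    [[0,0,0],[-0.004,0.001,0.011],255],
    [[0,0,0],[-0.008,0.001,0.022],255],
    [[0,0,0],[-0.012,0.001,0.033],255],
    [[0,0,0],[-0.016,0.001,0.044],255],
    [[0,0,0],[-0.02,0.001,0.055],255],
    [[0,0,0],[-0.024,0.001,0.066],255],
    [[0,0,0],[-0.028,0.001,0.077],255],
    [[0,0,0],[-0.0305,0.001,0.0835],255],
    [[0,0,0],[-0.0305,0.001,0.0835],255],
    [[0,0,0],[-0.0305,0.001,0.0835],255]
  ]
}}

```text
time: 18.85
position: [0.6427, -0.1004, 0.1742]
tool_rot: [-3.085, -0.069, -0.547]
ft_force: [-0.9, 0.1, 0.3]
grip_width: 0.003
```

```bash
python3 - <<'E'
from fit import *
st(); go(rw(.058,-.09,.172))
im=shot('scene','scene9'); o=(235,80)
cv2.imwrite(f'pics/scene9c.png',cv2.resize(im[o[1]:o[1]+120,o[0]:o[0]+120,::-1],None,fx=5,fy=5,interpolation=cv2.INTER_CUBIC))
E
```

```text
t 18.85 pos [ 0.6427 -0.1004  0.1742] rest [ 0.1193 -0.0911  0.1742] F [-0.9  0.1  0.3] g 0.0032795350160750277 rot [-3.0852 -0.0693 -0.5468]
shift [-0.0584 -0.0011 -0.019 ] turn 0
```

View pics/scene9c.png

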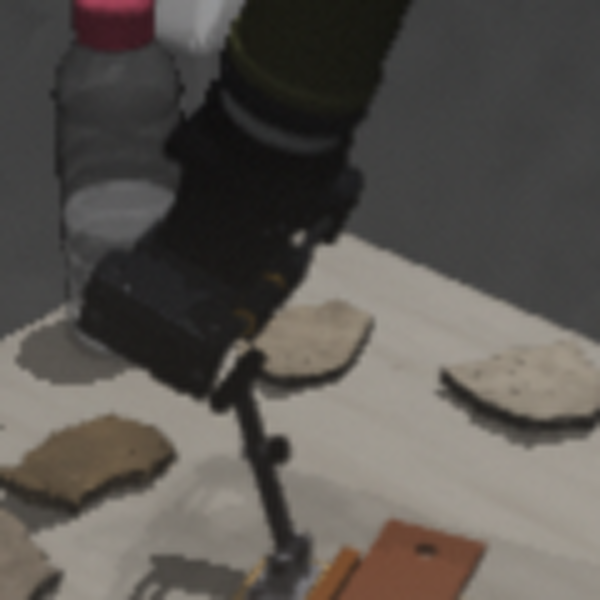

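The fingers are behind the T-handle, which is at about (238,380) in the crop. I pull it slowly toward the near side.

>>> {"op": "step_arm", "data": {
  "plan": [
    [[0,0,0],[-0.001,0,0.0025],255],
    [[0,0,0],[-0.0025,0,0.0045],255],
    [[0,0,0],[-0.0055,0,0.0035],255],
    [[0,0,0],[-0.009,0,0.0022],255],
    [[0,0,0],[-0.0125,0,0.0009],255],
    [[0,0,0],[-0.016,0,-0.0004],255],
    [[0,0,0],[-0.0195,0,-0.0017],255],
    [[0,0,0],[-0.023,0,-0.003],255],
    [[0,0,0],[-0.0265,0,-0.0043],255],
    [[0,0,0],[-0.03,0,-0.0055],255]
  ]
}}

```text
time: 20.15
position: [0.6119, -0.1018, 0.1685]
tool_rot: [-3.085, -0.069, -0.545]
ft_force: [1.2, 0.6, 0.9]
grip_width: 0.005
```

```bash
python3 - <<'E'
from fit import *
st(); go(rw(.053,-.09,.169))
im=shot('scene','scene10'); o=(235,80)
cv2.imwrite(f'pics/scene10c.png',cv2.resize(im[o[1]:o[1]+120,o[0]:o[0]+120,::-1],None,fx=5,fy=5,interpolation=cv2.INTER_CUBIC))
E
```

```text
t 20.15 pos [ 0.6119 -0.1018  0.1685] rest [ 0.0885 -0.0911  0.1685] F [1.2 0.6 0.9] g 0.0046449035616504646 rot [-3.0853 -0.0691 -0.5448]
shift [-0.0331 -0.0011 -0.0127] turn 0
```

View pics/scene10c.png

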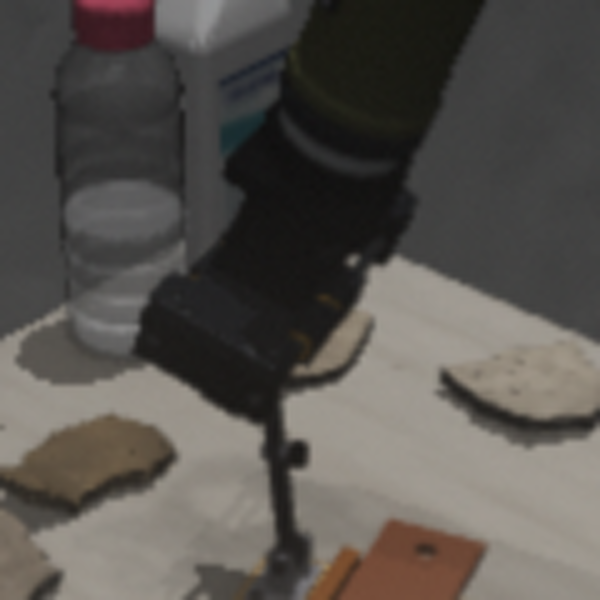

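The arm is tipping, now at about (280,440) and nearing upright. I continue past upright.

>>> {"op": "step_arm", "data": {
  "plan": [
    [[0,0,0],[-0.004,0,-0.0015],255],
    [[0,0,0],[-0.008,0,-0.003],255],
    [[0,0,0],[-0.012,0,-0.0045],255],
    [[0,0,0],[-0.016,0,-0.006],255],
    [[0,0,0],[-0.02,0,-0.0075],255],
    [[0,0,0],[-0.024,0,-0.009],255],
    [[0,0,0],[-0.028,0,-0.0105],255],
    [[0,0,0],[-0.032,0,-0.012],255],
    [[0,0,0],[-0.034,0,-0.0127],255],
    [[0,0,0],[-0.036,0,-0.0135],255]
  ]
}}

```text
time: 21.45
position: [0.5738, -0.1035, 0.169]
tool_rot: [-3.085, -0.069, -0.546]
ft_force: [-0.6, 0.4, -0.5]
grip_width: 0.006
```

```bash
python3 - <<'E'
from fit import *
st()
im=shot('scene','scene11'); o=(235,110)
cv2.imwrite(f'pics/scene11c.png',cv2.resize(im[o[1]:o[1]+120,o[0]:o[0]+120,::-1],None,fx=5,fy=5,interpolation=cv2.INTER_CUBIC))
E
```

```text
t 21.45 pos [ 0.5738 -0.1035  0.169 ] rest [ 0.0504 -0.0911  0.169 ] F [-0.6  0.4 -0.5] g 0.0061518087559642685 rot [-3.0853 -0.0692 -0.5456]
```

View pics/scene11c.png

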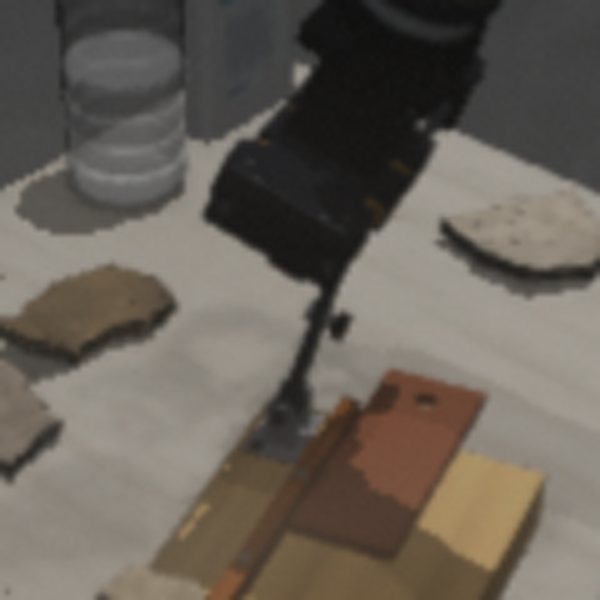

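The arm is past upright and leaning to the near side. I back away behind it and up while it falls.

>>> {"op": "step_arm", "data": {
  "plan": [
    [[0,0,0],[0,0,0],255],
    [[0,0,0],[0,0,0],255],
    [[0,0,0],[0.009,0,0.003],255],
    [[0,0,0],[0.019,0,0.007],255],
    [[0,0,0],[0.026,0,-0.012],255],
    [[0,0,0],[0.034,0,-0.035],255],
    [[0,0,0],[0.042,0,-0.06],255],
    [[0,0,0],[0.046,0,-0.07],255],
    [[0,0,0],[0.046,0,-0.07],255],
    [[0,0,0],[0.046,0,-0.07],255]
  ]
}}

```text
time: 22.75
position: [0.5926, -0.1025, 0.2491]
tool_rot: [-3.085, -0.069, -0.542]
ft_force: [0.8, 0.2, -0.5]
grip_width: 0.003
```

```bash
python3 - <<'E'
from fit import *
st()
im=shot('scene','scene12'); o=(235,110)
cv2.imwrite(f'pics/scene12c.png',cv2.resize(im[o[1]:o[1]+150,o[0]:o[0]+150,::-1],None,fx=4,fy=4,interpolation=cv2.INTER_CUBIC))
E
```

```text
t 22.75 pos [ 0.5926 -0.1025  0.2491] rest [ 0.0691 -0.0909  0.2491] F [ 0.8  0.2 -0.5] g 0.003408073408917166 rot [-3.085  -0.0691 -0.5423]
```

View pics/scene12c.png

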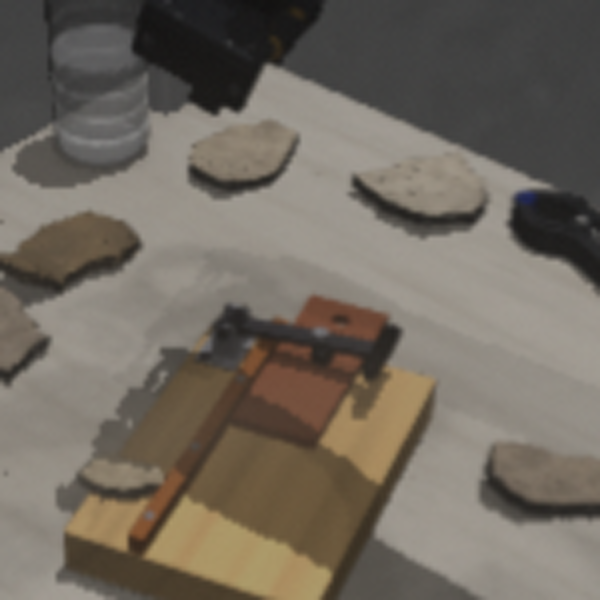

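>>> {"op": "step_arm", "data": {
  "plan": [
    [[0,0,0],[-0.01,0.0,-0.02],255],
    [[0,0,0],[-0.03,0.02,-0.03],255],
    [[0,0,0],[-0.06,0.05,-0.04],255],
    [[0,0,0],[-0.09,0.08,-0.05],255],
    [[0,0,0],[-0.12,0.11,-0.06],255],
    [[0,0,0],[-0.13,0.15,-0.06],255],
    [[0,0,0],[-0.13,0.19,-0.06],255],
    [[0,0,0],[-0.13,0.23,-0.06],255],
    [[0,0,0],[-0.13,0.26,-0.06],255],
    [[0,0,0],[-0.13,0.26,-0.06],255]
  ]
}}

```text
time: 24.05
position: [0.461, -0.371, 0.2605]
tool_rot: [-3.085, -0.063, -0.543]
ft_force: [0.2, 0.4, -0.2]
grip_width: 0.005
```

```bash
python3 - <<'E'
from fit import *
st()
for n in('scene','top'):
  im=shot(n,n+'13'); o=(240,160) if n=='top' else(245,150)
  cv2.imwrite(f'pics/{n}13c.png',cv2.resize(im[o[1]:o[1]+120,o[0]:o[0]+120,::-1],None,fx=5,fy=5,interpolation=cv2.INTER_CUBIC))
E
```

```text
t 24.05 pos [ 0.461  -0.371   0.2605] rest [-0.0743 -0.3533  0.2605] F [ 0.2  0.4 -0.2] g 0.004593606483462724 rot [-3.0846 -0.0628 -0.5428]
```

View pics/top13c.png

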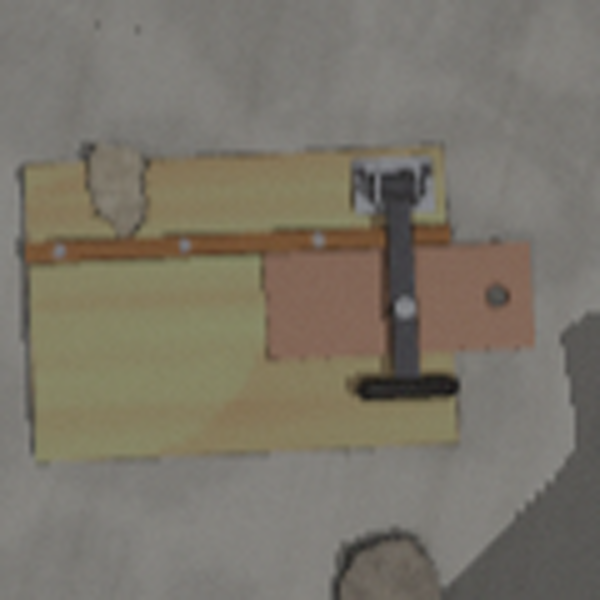

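View pics/scene13c.png

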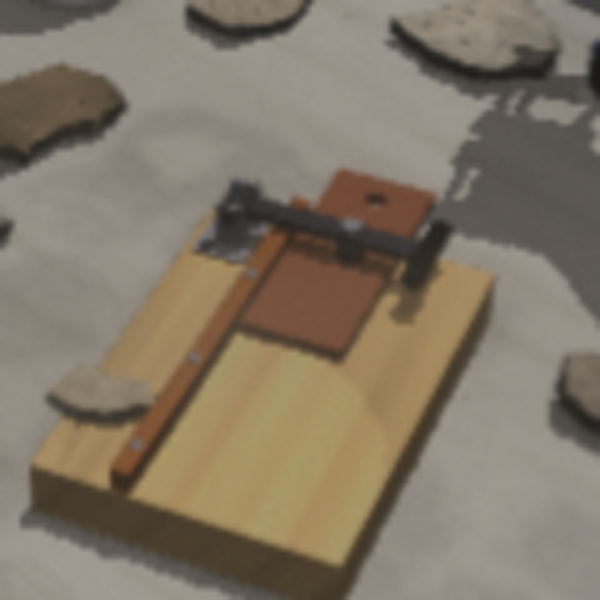

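```bash
python3 - <<'E'
from fit import *
T=lambda x,y:[(x+.5)/5-.5+240,(y+.5)/5-.5+160]
S=lambda x,y:[(x+.5)/5-.5+245,(y+.5)/5-.5+150]
tile=[('top',(.03,-.075,.048),T(531,241)),('top',(-.03,-.075,.048),T(536,348)),('top',(-.03,.075,.048),T(269,360)),('top',(0,-.055,.048),T(498,295)),
('scene',(0,-.055,.048),S(376,200)),('scene',(.03,-.075,.048),S(336,168)),('scene',(-.03,-.075,.048),S(438,190)),('scene',(-.03,.075,.048),S(340,357))]
q,r=fit(tile,[.51,-.1,.045]); print(q,r.round(1).tolist(),inrest([*q[:2],0]),np.degrees(q[2]-REST[2]))
P,e=tri(S(425,255),T(409,386)); print('tip',inrest(P),e)
E
```

```text
[ 0.51473051 -0.10517036  0.04200364] [[-0.3, 0.3], [-0.1, 0.2], [0.1, 0.2], [-0.1, 0.5], [-0.6, -0.3], [0.3, -0.3], [-0.9, 0.4], [0.0, -1.3]] [-0.00872105 -0.09006969  0.        ] -0.16594914034349778
tip [-0.05721085 -0.09141543  0.06235136] 0.0020084315181105464
```

Measured: tile at x = -8.7 mm, y = -90 mm, 0.17° off the fence. The handle tip is level at z ≈ 62 mm, and the joint is near 0. That meets the task, so I hand it in.

```bash
python3 - <<'E'
from h import *
print(ctrl.close_job(), ctrl.get_state()['time'])
E
```

```text
the job is handed in; nothing more can be done
the job is handed in; nothing more can be done
```

I handed the job in at about 24 s. The tile is flat against the fence with its hole past the open end, and the hold-down arm has come down on it.

- **Pushing the tile:** I pushed it to the fence with two open fingers, then about 58 mm along the ledge with closed fingers. A last two-finger push squared it up. The highest tool force I read was about 8 N; I only read it at the end of each move.
- **Tipping the arm:** I pulled its T-handle from behind past upright, and it fell by itself. The robot then moved clear.
- **Tile position:** A fit to both pictures puts it at x = -8.7 mm (flush is -8) and y = -90 mm in the rest's frame, within 0.2° of the fence. The hole's edge is about 19 mm beyond the open end, and about 70 % of the tile is on the wood.
- **Hold-down arm:** It is level, with the handle about 62 mm above the desk. In both pictures it lies across the tile, though its foot is hidden under it.
- **Other things:** The small sherd and the nearby sherds look undisturbed in the last pictures. I did not check the clamp and the far sherds in a final full picture, but the robot never went near them.
- **Disagreement:** In the scene camera, the rest and the tile fit were about 1 pixel (2–3 mm) off, which is near the calibration limit. No check failed.

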